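Hang a wet napkin ring to dry

ROBOT

A 6-joint arm with a two-finger parallel gripper is mounted at the origin on a cart in front of the work surface, level with it; the furniture and walls round the work are solid. World frame = base frame: x ahead of the robot, y to its left, z up, the work surface at z = 0. Lengths are in mm, angles in degrees, forces in N, time in s.
With the tool pointing down it reaches from about 350 to 850 mm from the base axis. Payload 8.1 kg.
Tool frame: the origin (TCP) lies midway between the tips of the shut fingers; the grasp point (between the pads) lies 19 mm behind it (r.pinch_z is the distance from the TCP to the grasp point, in mm); z points along the fingers, y is the line along which they close (so a half turn about z gives the same grasp; the last joint's range is limited). The gripper opens to 85 mm and grips with 20 to 120 N. Pads are 22 mm wide; open, the fingers measure 114 mm over their backs; the gripper's body (76 mm by 85 mm) begins 54 mm behind the grasp point. The pads swing forward as they close: fully open they stand 13 mm farther back than shut.
Start: joints at [71.196, 7.471, 85.268, -0, 87.261, -4.893], TCP at [144.23, 582.411, 206.692] pointing down, gripper open.
Joint ranges: [-169.43, 169.43], [-51.17, 129.36], [1.28, 143.12], [-76.62, 256.62], [0, 156.53], [-152.29, 152.29]. Speed limits (degrees/s): [136.94, 136.94, 159.86, 180, 180, 180].

INTERFACE

Orientations are given as [roll, pitch, yaw] about the fixed x, y, z axes, in that order (R = Rz(yaw) Ry(pitch) Rx(roll)).
In Python, from bench import sensors, optics, job, r gives the robot as it stands.
- The arm moves only by the tool play_rows, never from a script. Its argument "motion" is a list that holds one entry, the list of rows, each a list of 6 numbers: the shift along the tool's x, y, z in cm, then the turn, a rotation vector about the tool's x, y, z in degrees. In form: [[[x, y, z, ax, ay, az], ...]]. A call has 1 to 5 rows; each row is the pose to reach, as a shift and turn from the pose commanded when the call began, along the tool's axes at that moment; what a row does not reach only later rows make up. A row lasts 1/10 s, in which the tool goes at most 50 mm and 8.59 degrees, less where a joint would pass 70% of its speed; a pose out of reach is approached as far as the arm can. A call with a gripper value outside its range is refused whole. "jaw" is the opening, from 0 (shut) to 1 (fully open), set as the call begins (left out, the last holds). The fingers move at their own pace and stop on an object; "squeeze" is the grip in N (left out, the last holds). Time passes only in rows, so rows that repeat a pose let the fingers close. It gives the time, the measured TCP pose, the force, the opening and the grip force at its end, in the units of the state.
- sensors.sense(): the state, without advancing time (a new reading comes with each control period).
- optics.snapshot(name): name is "scene" or "top"; returns a dict with "pixels" (384x512x3 uint8, red, green, blue), "mtx" (3x3 intrinsics, pixels), "R" (3x3) and "t" (3): a world point X has camera coordinates R X + t. Camera axes: x right, y down, z forward; pixel columns grow to the right and rows downward; lengths in mm; the calibration is good to about 2 mm. A picture is of the moment at which its call begins. There is no depth.
- job.hand_in(): hands the job in; it is judged then, once.
The state is a dict: "time": time; "joint_pos": joint angles; "qd": joint speeds; "joint_efforts": joint torques, N m; "tool_pos": TCP position; "tcp_rot": TCP orientation; "ft_force": force on the tool from outside, world axes, zero at the start; "wrist_torque": the same for the moment, N m; "finger_gap": finger opening in mm; "grip_force": force on a finger pad.
Only numpy, scipy, OpenCV 4.12 (cv2) and the standard library are available. Lean on these libraries where they do the work, as an engineer would, in place of code of your own. Each camera call takes 0.05 s, during which the arm holds its last target. There are 200 camera calls.

TASK

The blue napkin ring has just been lacquered and must not be touched with the gripper. Take the rod by its black handle from the drying stand, pass it through the blue ring, lift the ring on it, and lay the rod back level in both forks of the stand so that the blue ring hangs from it between the two forks; then let go. Leave the red ring where it stands.

Things in the scene. Friction and masses are not known exactly. Their poses are not given: they have to be found in the camera images.
- rod_grip (a point): Drying rod, loose, 60 g. Point: middle of its black square handle (16 x 16 mm; -30 to +30 mm along its y), on the axis. A round aluminium rod, 12 mm thick, runs on along +y to the free tip at +150 mm. z is up. It starts level in both forks along the stand's y, this point at y = -90 mm in the stand's frame, 100 mm above the worktop; the handle sticks out free, to be gripped from above across x.
- blue_ring_centre (a point): Blue wooden eight-sided napkin ring, loose, 36 to 60 g, standing on a flat. Point: middle of its bore, 32 mm above the worktop. The level bore runs through along its y: 48 mm across flats; outside 64 mm, wall 8 mm, length along y 22 mm. y starts within 15 degrees of world y; its -y side is free for rod and gripper. On the rod it hangs with this point 18 mm below the rod's axis.
- red_ring_centre (a point): Red napkin ring, a bystander: same shape, size and point as the blue one; which of the two stands nearer the robot varies.
- stand_seat (a point): Drying stand, fixed: dark wooden foot (90 x 125 mm, 12 mm high), two upward V forks of 8 mm wire at y = -40 and +40 mm in its frame (72 mm free between). Point: midway between the forks, 100 mm above the worktop, where the axis of a rod lying in both passes, along the stand's y (within 12 degrees of world y). Each V is 52 mm wide at the top, its wire tips 17 mm above this point. z is up.
Not all that is in view belongs to the job. What is shaped like the part that bears rod_grip but orange is not meant.

How it is judged:
By the outcome, as a careful person would: the job done as asked, in the order asked, and still so for the second after the job is handed in, with the robot touching nothing.
It also fails if it takes over 56 s, if anything falls off the work surface, if the arm or the gripper's body presses on something with over 40 N, if the wrist force passes 120 N, or if a joint passes its speed limit or range.

## Working session

There is one attempt and no reset: what is moved stays moved. The work goes in short steps, Python scripts to look and compute and a tool call to move; the robot and the scene stay as the last step left them, time stands still between calls to the robot, and variables do not carry over. Pictures are saved under pics/ and viewed, at most 10 in all, crops included, and the job is handed in when it is done.

Besides the shell and the picture viewer there is one more tool, called after ">>>" as a command line: name --argument value ..., lists and objects as JSON in quotes. play_rows: Moves the arm, as the interface text tells. Its arguments: {"type":"object","properties":{"motion":{"type":"array","items":{"type":"array","items":{"type":"array","items":{"type":"number"}}}},"jaw":{"type":"number"},"squeeze":{"type":"number"}},"required":["motion"]}

```bash
ls; mkdir -p pics; python3 - <<'E'
from bench import sensors, optics, job, r
import cv2,numpy as np
for n in("scene","top"):
    s=optics.snapshot(n); np.savez(f"pics/{n}0.npz",**s)
    cv2.imwrite(f"pics/{n}0.png",s["pixels"][:,:,::-1])
    print(n,s["mtx"].round(1).tolist(),s["R"].round(3).tolist(),s["t"].round(1).tolist())
s=sensors.sense();print({k:np.round(v,2).tolist() for k,v in s.items()},r.pinch_z)
E
```

```text
pics
scene [[404.2, 0.0, 257.2], [0.0, 404.2, 184.5], [0.0, 0.0, 1.0]] [[0.752, -0.659, 0.01], [-0.447, -0.52, -0.727], [0.485, 0.543, -0.686]] [-416.5, 280.4, 936.1]
top [[413.9, 0.0, 250.2], [0.0, 413.9, 195.3], [0.0, 0.0, 1.0]] [[-0.074, -0.997, 0.005], [-0.974, 0.071, -0.217], [0.216, -0.021, -0.976]] [-14.4, 514.4, 1154.6]
{'time': 0.1, 'joint_pos': [71.2, 7.51, 85.32, -0.0, 87.26, -4.89], 'qd': [0.01, -0.04, -0.2, 0.09, -0.04, 0.05], 'joint_efforts': [0.0, -57.09, -50.19, -0.0, 0.01, 0.0], 'tool_pos': [144.04, 581.89, 205.71], 'tcp_rot': [-179.9, -0.01, 166.09], 'ft_force': [-0.3, -0.41, 0.08], 'wrist_torque': [-0.07, -0.03, -0.03], 'grip_force': 0.0, 'finger_gap': 85.4} 18.700000000000003
```

View pics/scene0.png

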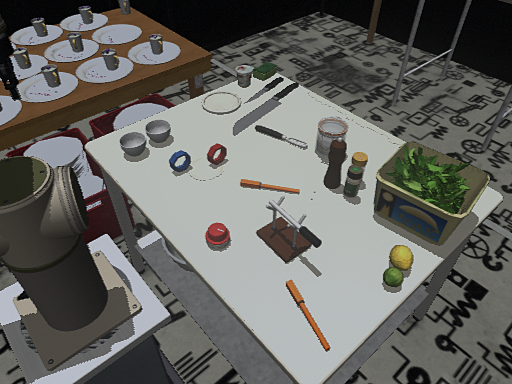

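View pics/top0.png

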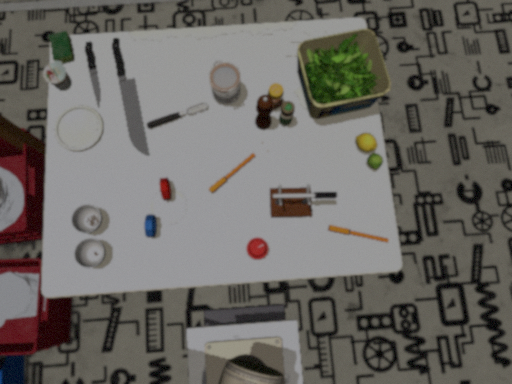

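Scene view: the blue ring is at about (180,160), the red at (217,153), the stand at (285,235), and the rod's black handle at (312,238). Top view: the blue ring is at (151,226), the red at (166,188), the stand at (291,201), and the handle at (326,196), on the -y side. The orange tools are decoys.

```bash
cat > h.py <<'E'
import numpy as np,cv2
def load(n): return dict(np.load(n))
def ray(s,uv):
    d=s["R"].T@np.linalg.solve(s["mtx"],[uv[0],uv[1],1.]); return -s["R"].T@s["t"],d
def onz(s,uv,z):
    c,d=ray(s,uv); return c+d*(z-c[2])/d[2]
def tri(s1,u1,s2,u2):
    c1,d1=ray(s1,u1);c2,d2=ray(s2,u2)
    k=np.linalg.lstsq(np.c_[d1,-d2],c2-c1,rcond=None)[0]
    a,b=c1+k[0]*d1,c2+k[1]*d2; return (a+b)/2,np.linalg.norm(a-b)
def blob(m,box):
    x0,y0,x1,y1=box; z=np.zeros_like(m,np.uint8); z[y0:y1,x0:x1]=m[y0:y1,x0:x1]
    n,l,st,c=cv2.connectedComponentsWithStats(z); i=1+np.argmax(st[1:,4]); return (l==i).astype(np.uint8),c[i],st[i]
def masks(p):
    q=p.astype(int); R,G,B=q[...,0],q[...,1],q[...,2]
    return dict(blue=(B>R+40)&(B>G+25),red=(R>G+60)&(R>B+60),dark=(q.max(2)<60))
E
python3 - <<'E'
from h import *
T,S=load("pics/top0.npz"),load("pics/scene0.npz")
mt,ms=masks(T["pixels"]),masks(S["pixels"])
for col,bt,bs in(("blue",(135,205,175,250),(160,140,200,180)),("red",(150,165,185,210),(200,135,235,172)),("dark",(310,185,345,205),(295,220,325,250))):
    a,ca,sa=blob(mt[col],bt); b,cb,sb=blob(ms[col],bs)
    P,e=tri(T,ca,S,cb)
    pts=np.argwhere(a)[:,::-1]
    zz={"dark":105}.get(col,48)
    W=np.array([onz(T,p,zz)[:2] for p in pts],np.float32)
    print(col,ca.round(1),sa,cb.round(1),sb,P.round(1),round(e,1),"rect",cv2.minAreaRect(W),"onz",onz(T,ca,zz).round(1))
    np.save(f"pics/{col}.npy",W)
def big(s,box,k,n):
    x0,y0,x1,y1=box
    return cv2.resize(s["pixels"][y0:y1,x0:x1,::-1],None,fx=k,fy=k,interpolation=cv2.INTER_NEAREST)
c=[big(T,(135,170,185,245),7,0)[:300],]
A=big(T,(260,175,350,225),8,0)[:, :720]
B=cv2.resize(big(S,(165,135,235,180),5,0),(350,225)); C=big(S,(250,190,330,265),3,0)
D=np.zeros((600,800,3),np.uint8); h=A[:350];D[:h.shape[0],:h.shape[1]]=h
D[375:600,:350]=B; D[375:600,360:600]=C; t=big(T,(135,170,185,245),3,0);D[375:600,620:770]=t
cv2.imwrite("pics/crop.png",D)
E
```

```text
blue [149.3 225.5] [145 216  10  20 163] [176.3 155.6] [169 151  19  13  84] [440.6 243.4  62.8] 5.7 rect ((445.8627014160156, 245.19686889648438), (26.066226959228516, 56.27433395385742), 88.61849212646484) onz [445.7 245.6  48. ]
red [164.5 188.4] [160 179  10  20 128] [213.3 148.9] [208 144  13  12  70] [546.7 197.1  62.6] 5.8 rect ((552.9498901367188, 198.63099670410156), (57.636695861816406, 21.693363189697266), 7.528623580932617) onz [553.  198.6  48. ]
dark [325.4 194.5] [316 193  20   4  77] [308.3 238.4] [295 227  26  23 246] [ 487.4 -262.3   97.7] 4.6 rect ((487.9195861816406, -262.37286376953125), (53.67505645751953, 8.642317771911621), 85.80016326904297) onz [ 487.9 -262.1  105. ]
```

View pics/crop.png

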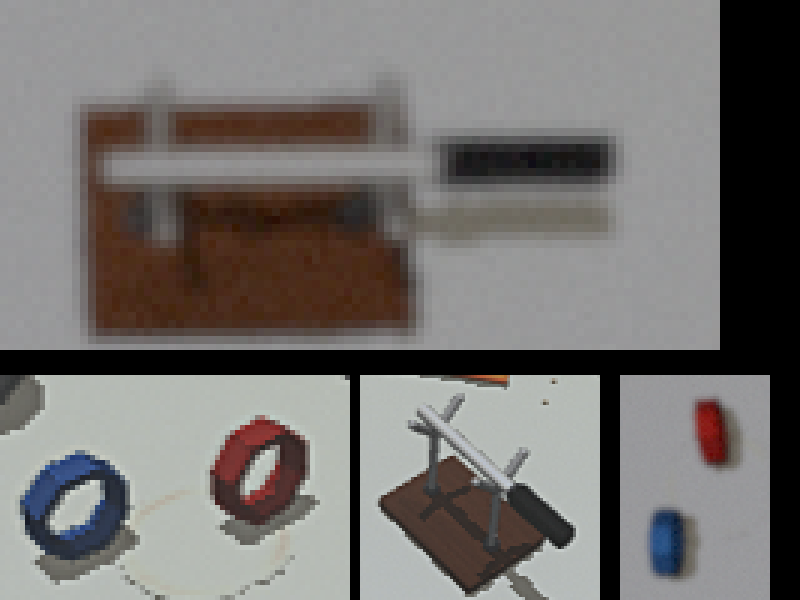

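```bash
python3 - <<'E'
from h import *
T,S=load("pics/top0.npz"),load("pics/scene0.npz")
def hull(s,box,f):
    q=s["pixels"].astype(float); m=f(q[...,0],q[...,1],q[...,2])
    a,c,st=blob(m,box); h=cv2.convexHull(np.argwhere(a)[:,::-1].astype(np.float32))
    M=cv2.moments(h); return np.array([M["m10"]/M["m00"],M["m01"]/M["m00"]]),h[:,0],st
fb=lambda R,G,B:(B>1.3*R)&(B>1.1*G)&(B>R+15); fr=lambda R,G,B:(R>1.6*G)&(R>G+20)
for n,f,bt,bs in(("blue",fb,(135,205,175,250),(160,140,200,180)),("red",fr,(150,165,185,210),(200,135,235,172))):
    a,ha,sa=hull(T,bt,f);b,hb,sb=hull(S,bs,f);P,e=tri(T,a,S,b)
    W=np.array([onz(T,p,40)[:2] for p in ha],np.float32)
    print(n,a,sa,b,sb,P.round(1),round(e,1),"top@32",onz(T,a,32).round(1),"scene@32",onz(S,b,32).round(1),cv2.minAreaRect(W))
    # bore hole in scene / edges rays
    np.save("pics/x.npy",ha)
# handle hull & rod axis in both views at z=100
fd=lambda R,G,B:(np.maximum(np.maximum(R,G),B)<85)
for nm,s,box in(("top",T,(313,188,345,200)),("scene",S,(300,225,325,250))):
    a,h,st=hull(s,box,fd); print("handle",nm,a,st,onz(s,a,100).round(1))
# row-wise centre of rod in top (bright band) 
g=T["pixels"].astype(int)
for u in(275,279,290,296,300,304):
    col=g[188:203,u].min(1); print(u,col.tolist())
for uv in((272.9,196.2),(325.75,195)): print(onz(T,uv,100).round(1))
E
```

```text
blue [149.94444444 225.50352734] [145 215  11  22 210] [179.27956989 160.74784946] [169 150  21  22 214] [447.  246.9  36. ] 1.2 top@32 [448.2 247.5  32. ] scene@32 [448.8 251.4  32. ] ((447.1728210449219, 245.57772827148438), (29.173633575439453, 62.24681854248047), 88.58855438232422)
red [165.0664523  188.43515541] [160 179  11  20 171] [213.89502762 149.35359116] [207 144  16  13  87] [547.3 195.6  61.1] 4.9 top@32 [556.9 199.9  32. ] scene@32 [565.6 227.   32. ] ((554.9719848632812, 198.12156677246094), (62.59273147583008, 27.227785110473633), 9.036925315856934)
handle top [325.11235955 194.71910112] [315 192  21   6 102] [ 488.4 -262.3  100. ]
handle scene [308.09193631 239.2788906 ] [300 226  21  24 330] [ 481.4 -264.1  100. ]
275 [100, 54, 33, 30, 43, 79, 118, 138, 139, 114, 75, 38, 44, 47, 47]
279 [102, 99, 98, 96, 98, 109, 129, 146, 140, 118, 92, 80, 82, 82, 83]
290 [87, 40, 25, 32, 56, 95, 132, 146, 140, 111, 66, 32, 21, 11, 20]
296 [85, 36, 27, 29, 56, 95, 133, 146, 139, 111, 69, 33, 19, 15, 11]
300 [71, 36, 20, 30, 58, 100, 136, 145, 140, 111, 66, 37, 19, 9, 20]
304 [69, 35, 31, 33, 58, 103, 135, 147, 135, 97, 63, 36, 47, 43, 38]
[ 494.9 -114.9  100. ]
[ 487.5 -264.   100. ]
```

```bash
cat > go.py <<'E'
import sys,numpy as np
from scipy.spatial.transform import Rotation as Ro
from bench import sensors
s=sensors.sense(); R=Ro.from_euler("xyz",s["tcp_rot"],degrees=True)
def row(x,y,z,yaw):
    T=Ro.from_euler("xyz",[180,0,yaw],degrees=True)
    d=R.inv().apply(np.array([x,y,z])-s["tool_pos"])/10
    return np.r_[d,np.degrees((R.inv()*T).as_rotvec())].round(2).tolist()
if __name__=="__main__":
    print(s["time"],np.round(s["tool_pos"],1),np.round(s["tcp_rot"],2),np.round(s["ft_force"],1),s["finger_gap"],s["grip_force"])
    for a in sys.argv[1:]: print(row(*map(float,a.split(","))))
E
python3 go.py 488,-262,190,87
```

```text
0.1 [144.  581.9 205.7] [-1.7990e+02 -1.0000e-02  1.6609e+02] [-0.3 -0.4  0.1] 85.40157801290812 0.0
[-53.67, -73.64, 1.69, -0.09, 0.06, 79.09]
```

>>> play_rows --motion '[[[-53.7, -73.6, 1.6, -0.1, 0, 79.1], [-53.7, -73.6, 1.6, -0.1, 0, 79.1], [-53.7, -73.6, 1.6, -0.1, 0, 79.1], [-53.7, -73.6, 1.6, -0.1, 0, 79.1], [-53.7, -73.6, 1.6, -0.1, 0, 79.1]]]' --jaw 1 --squeeze 80

```text
time: 0.6
tool_pos: [238.7, 349.0, 201.7]
tcp_rot: [180.0, 0.0, 122.8]
ft_force: [0.8, 0.1, 0.6]
finger_gap: 85.2
grip_force: 0.0
```

```bash
python3 go.py 488,-262,190,87
```

```text
0.6 [238.7 349.  201.7] [179.98   0.   122.8 ] [0.8 0.1 0.6] 85.20063950032515 0.0
[-64.86, -12.15, 1.17, 0.02, -0.01, 35.8]
```

>>> play_rows --motion '[[[-64.9, -12.2, 1.0, 0, 0, 35.8], [-64.9, -12.2, 1.0, 0, 0, 35.8], [-64.9, -12.2, 1.0, 0, 0, 35.8], [-64.9, -12.2, 1.0, 0, 0, 35.8], [-64.9, -12.2, 1.0, 0, 0, 35.8]]]'

```text
time: 1.1
tool_pos: [334.4, 118.1, 198.3]
tcp_rot: [179.9, -0.1, 87.0]
ft_force: [0.8, 0.1, -0.0]
finger_gap: 85.3
grip_force: 0.0
```

```bash
python3 go.py 488,-262,190,87
```

```text
1.1 [334.4 118.1 198.3] [ 1.7993e+02 -6.0000e-02  8.7020e+01] [ 0.8  0.1 -0. ] 85.31150785623947 0.0
[-37.16, 17.32, 0.81, 0.07, -0.06, 0.02]
```

>>> play_rows --motion '[[[-37.2, 17.3, 0.8, 0.1, -0.1, 0], [-37.2, 17.3, 0.8, 0.1, -0.1, 0], [-37.2, 17.3, 0.8, 0.1, -0.1, 0], [-37.2, 17.3, 0.8, 0.1, -0.1, 0], [-37.2, 17.3, 0.8, 0.1, -0.1, 0]]]'

```text
time: 1.6
tool_pos: [429.1, -113.6, 193.2]
tcp_rot: [-179.9, 0.0, 87.3]
ft_force: [0.2, 1.0, 1.7]
finger_gap: 85.6
grip_force: 0.0
```

```bash
python3 go.py 488,-262,190,87
```

```text
1.6 [ 429.1 -113.6  193.2] [-1.7994e+02  5.0000e-02  8.7280e+01] [0.2 1.  1.7] 85.60213509148711 0.0
[-14.55, 6.59, 0.32, -0.06, 0.05, 0.28]
```

>>> play_rows --motion '[[[-14.5, 6.6, 0.3, -0.1, 0.1, 0.1], [-14.5, 6.6, 0.3, -0.1, 0.1, 0.1], [-14.5, 6.6, 0.3, -0.1, 0.1, 0.1], [-14.5, 6.6, 0.3, -0.1, 0.1, 0.1], [-14.5, 6.6, 0.3, -0.1, 0.1, 0.1]]]'

```text
time: 2.1
tool_pos: [487.6, -260.4, 189.2]
tcp_rot: [-179.9, -0.1, 87.1]
ft_force: [-0.2, 0.5, 0.0]
finger_gap: 85.4
grip_force: 0.0
```

```bash
python3 - <<'E'
from h import *
from bench import optics
for n in("scene","top"):
    s=optics.snapshot(n);np.savez(f"pics/{n}1.npz",**s)
T,S=load("pics/top1.npz"),load("pics/scene1.npz")
a=cv2.resize(T["pixels"][165:230,250:350,::-1],None,fx=5,fy=5);b=cv2.resize(S["pixels"][170:270,240:350,::-1],None,fx=3,fy=3)
D=np.zeros((325,830,3),np.uint8);D[:325,:500]=a;D[:300,500:]=b;cv2.imwrite("pics/c1.png",D[:,:800])
E
python3 go.py 488,-262,81,87
```

```text
2.2 [ 487.6 -258.3  190. ] [-1.7997e+02 -1.1000e-01  8.7220e+01] [-0.5 -0.2 -0.2] 85.78981476551472 0.0
[-0.39, 0.06, 10.9, -0.03, -0.11, 0.22]
```

View pics/c1.png

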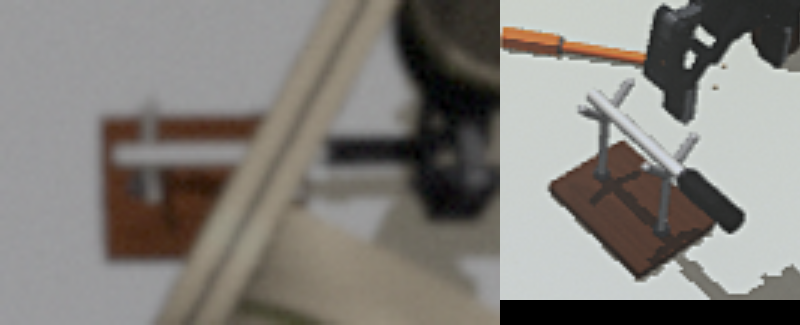

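The gripper is over the handle and clear of the forks: handle around (325,195) in top, finger behind it in the scene crop. Descending.

>>> play_rows --motion '[[[-0.4, 0, 3, 0, 0, 0.2], [-0.4, 0, 6, 0, 0, 0.2], [-0.4, 0, 9, 0, 0, 0.2], [-0.4, 0, 10.9, 0, 0, 0.2], [-0.4, 0, 10.9, 0, 0, 0.2]]]'

```text
time: 2.7
tool_pos: [485.6, -259.9, 78.5]
tcp_rot: [-179.8, -0.2, 87.1]
ft_force: [0.2, 1.1, -0.2]
finger_gap: 85.0
grip_force: 0.0
```

>>> play_rows --motion '[[[0, 0, 0, 0, 0, 0], [0, 0, 0, 0, 0, 0], [0, 0, 0, 0, 0, 0], [0, 0, 0, 0, 0, 0], [0, 0, 0, 0, 0, 0]]]' --jaw 0.35

```text
time: 3.2
tool_pos: [488.3, -263.5, 82.2]
tcp_rot: [179.9, -0.0, 87.0]
ft_force: [0.2, -0.2, -0.2]
finger_gap: 30.0
grip_force: 0.0
```

>>> play_rows --motion '[[[0, 0, 0, 0, 0, 0], [0, 0, 0, 0, 0, 0], [0, 0, 0, 0, 0, 0], [0, 0, 0, 0, 0, 0], [0, 0, 0, 0, 0, 0]]]' --jaw 0 --squeeze 60

```text
time: 3.7
tool_pos: [488.0, -263.2, 81.5]
tcp_rot: [180.0, -0.0, 87.0]
ft_force: [-0.2, -0.4, -0.1]
finger_gap: 11.4
grip_force: 58.6
```

```bash
python3 go.py 488,-262,151,87
```

```text
3.7 [ 488.  -263.2   81.5] [ 1.7996e+02 -4.0000e-02  8.7010e+01] [-0.2 -0.4 -0.1] 11.379092121786591 58.602783903479576
[0.13, -0.0, -6.95, 0.04, -0.04, 0.01]
```

>>> play_rows --motion '[[[0, 0, 0, 0, 0, 0], [0, 0, 0, 0, 0, 0]]]'

```text
time: 3.9
tool_pos: [488.0, -263.2, 81.5]
tcp_rot: [180.0, -0.0, 87.0]
ft_force: [0.2, -0.8, 0.1]
finger_gap: 11.1
grip_force: 58.6
```

```bash
python3 - <<'E'
from h import *
from bench import optics
for n in("scene","top"):
    s=optics.snapshot(n);np.savez(f"pics/{n}2.npz",**s)
T,S=load("pics/top2.npz"),load("pics/scene2.npz")
a=cv2.resize(T["pixels"][165:230,250:350,::-1],None,fx=4,fy=4);b=cv2.resize(S["pixels"][170:270,240:350,::-1],None,fx=3.6,fy=3.6)
D=np.zeros((360,796,3),np.uint8);D[:260,:400]=a;D[:360,400:]=b;cv2.imwrite("pics/c2.png",D[:,:800])
E
python3 go.py 488,-262,151,87
```

```text
4.0 [ 487.9 -263.2   81.5] [ 1.7997e+02 -4.0000e-02  8.7020e+01] [1.3 0.  0.9] 11.49449542254875 58.60767547041178
[0.13, 0.0, -6.95, 0.03, -0.04, 0.02]
```

View pics/c2.png

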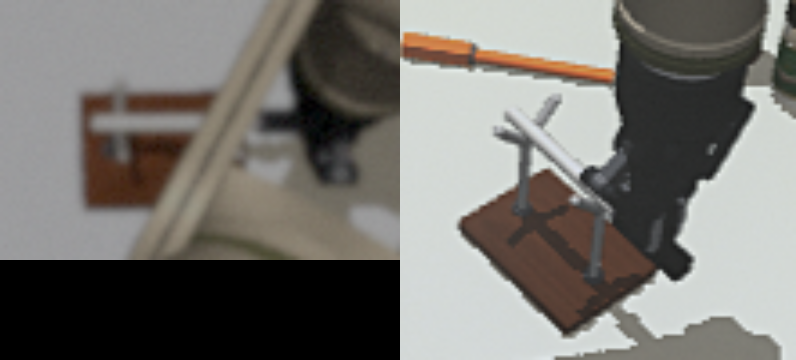

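The fingers are on the black handle, whose end shows at (680,260) in the crop, and the rod is still in both forks. The gap reads below 16 mm because of pad compliance. Lifting to check it.

>>> play_rows --motion '[[[0, 0, -1, 0, 0, 0], [0, 0, -2.5, 0, 0, 0], [0, 0, -4.5, 0, 0, 0], [0, 0, -7, 0, 0, 0], [0, 0, -9, 0, 0, 0]]]'

```text
time: 4.5
tool_pos: [488.3, -263.5, 174.4]
tcp_rot: [179.9, 0.0, 87.0]
ft_force: [0.7, -1.5, -1.2]
finger_gap: 11.4
grip_force: 58.7
```

>>> play_rows --motion '[[[0, 0, 0, 0, 0, 0], [0, 0, 0, 0, 0, 0], [0, 0, 0, 0, 0, 0]]]'

```text
time: 4.8
tool_pos: [487.3, -262.9, 170.6]
tcp_rot: [-180.0, -0.1, 87.0]
ft_force: [-0.4, -0.2, -0.9]
finger_gap: 11.7
grip_force: 58.6
```

```bash
python3 - <<'E'
from h import *
from bench import optics
for n in("scene","top"):
    s=optics.snapshot(n);np.savez(f"pics/{n}3.npz",**s)
T,S=load("pics/top3.npz"),load("pics/scene3.npz")
a=cv2.resize(T["pixels"][165:230,250:350,::-1],None,fx=4,fy=4);b=cv2.resize(S["pixels"][150:250,240:350,::-1],None,fx=3.6,fy=3.6)
D=np.zeros((360,796,3),np.uint8);D[:260,:400]=a;D[:360,400:]=b;cv2.imwrite("pics/c3.png",D[:,:800])
E
python3 go.py 460,100,180,87 448,100,180,88
```

```text
4.9 [ 487.1 -262.8  170.1] [-1.7991e+02 -1.1000e-01  8.7020e+01] [ 0.   0.2 -0.2] 11.252185254142873 58.64739652723074
[36.09, -4.6, -0.91, -0.09, -0.11, 0.02]
[36.02, -5.8, -0.91, -0.09, -0.11, -0.98]
```

View pics/c3.png

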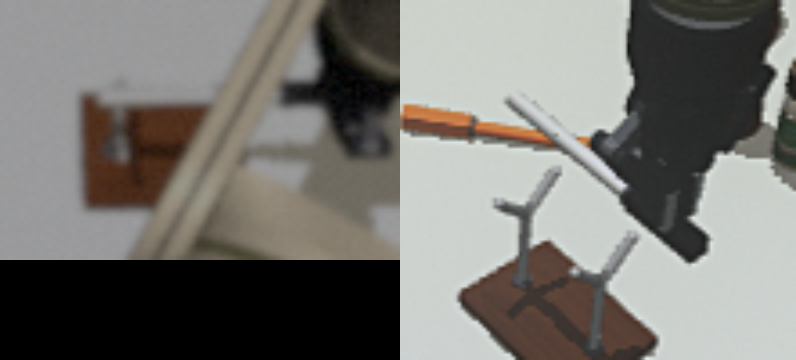

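```bash
python3 - <<'E'
from h import *
T,S=load("pics/top3.npz"),load("pics/scene3.npz")
print("tip",tri(T,(275,188.75),S,(271.3,177.2)))
for uv in((211,190),(254,155),(257,248),(257,238)): print(onz(T,uv,10).round(0))
E
python3 go.py 448,50,180,88
```

```text
tip (array([ 495.7394468 , -115.38391074,  187.57721475]), np.float64(0.3853452257411855))
[547.  65.  10.]
[649. -75.  10.]
[361. -61.  10.]
[391. -64.  10.]
4.9 [ 487.1 -262.8  170.1] [-1.7991e+02 -1.1000e-01  8.7020e+01] [ 0.   0.2 -0.2] 11.252185254142873 58.64739652723074
[31.03, -5.54, -0.92, -0.09, -0.11, -0.98]
```

The rod is level: its tip triangulates to (496,-115,188), against an expected z of 189. Moving to in front of the blue ring.

>>> play_rows --motion '[[[2, -0.4, -0.2, 0, 0, -0.2], [5.5, -1, -0.4, 0, 0, -0.3], [9, -1.6, -0.6, 0, 0, -0.5], [12.5, -2.2, -0.8, 0, 0, -0.6], [16, -2.8, -0.9, 0, 0, -0.8]]]'

```text
time: 5.4
tool_pos: [467.4, -100.6, 179.7]
tcp_rot: [-179.9, -0.1, 87.8]
ft_force: [0.7, 0.6, -1.0]
finger_gap: 11.6
grip_force: 58.7
```

```bash
python3 go.py 448,50,180,88
```

```text
5.4 [ 467.4 -100.6  179.7] [-1.7995e+02 -7.0000e-02  8.7800e+01] [ 0.7  0.6 -1. ] 11.632456258576523 58.68899401277304
[14.98, -2.51, -0.01, -0.05, -0.07, -0.2]
```

>>> play_rows --motion '[[[3.5, -0.6, 0, 0, 0, -0.2], [7, -1.2, 0, 0, 0, -0.2], [10.5, -1.8, 0, 0, 0, -0.2], [13.5, -2.3, 0, 0, 0, -0.2], [14.7, -2.5, 0, 0, 0, -0.2]]]'

```text
time: 5.9
tool_pos: [447.8, 48.1, 179.9]
tcp_rot: [-179.9, -0.1, 88.1]
ft_force: [-0.5, 0.9, -0.0]
finger_gap: 11.7
grip_force: 58.7
```

>>> play_rows --motion '[[[0, 0, 3, 0, 0, 0], [0, 0, 7, 0, 0, 0], [0, 0, 10, 0, 0, 0], [0, 0, 11, 0, 0, 0], [0, 0, 11, 0, 0, 0]]]'

```text
time: 6.4
tool_pos: [447.3, 45.5, 68.9]
tcp_rot: [-179.8, -0.0, 88.0]
ft_force: [-1.1, 0.0, -0.4]
finger_gap: 11.5
grip_force: 58.7
```

```bash
python3 - <<'E'
from h import *
from bench import optics
for n in("scene","top"):
    s=optics.snapshot(n);np.savez(f"pics/{n}4.npz",**s)
T,S=load("pics/top4.npz"),load("pics/scene4.npz")
a=cv2.resize(T["pixels"][180:250,135:255,::-1],None,fx=3.3,fy=3.3);b=cv2.resize(S["pixels"][125:225,160:270,::-1],None,fx=3.6,fy=3.6)
D=np.zeros((360,796,3),np.uint8);D[:a.shape[0],:a.shape[1]]=a;D[:360,400:]=b;cv2.imwrite("pics/c4.png",D)
E
python3 go.py 448,50,16,88
```

```text
6.5 [449.8  45.6  71.9] [ 1.799e+02 -4.000e-02  8.800e+01] [-0.7  0.6  0.5] 11.739945593581007 58.756592720746994
[0.43, -0.2, 5.59, 0.1, -0.04, -0.0]
```

View pics/c4.png

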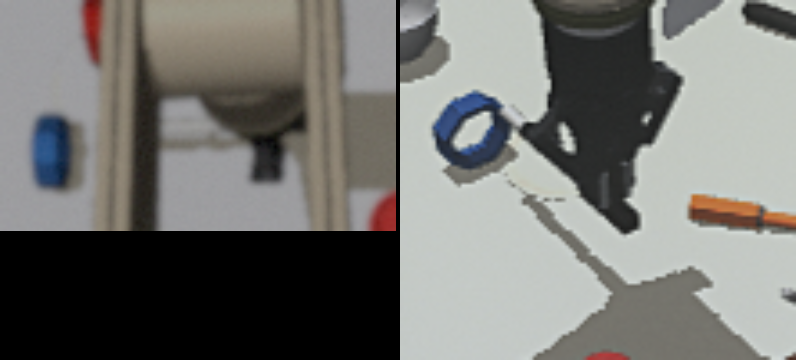

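The blue ring is upright at crop (470,130), and the rod points at it from the -y side, held level. Descending to bore height, then measuring tip against bore.

>>> play_rows --motion '[[[0.2, -0.1, 2, 0.1, 0, 0], [0.4, -0.2, 4, 0.1, 0, 0], [0.4, -0.2, 5.6, 0.1, 0, 0], [0.4, -0.2, 5.6, 0.1, 0, 0], [0.4, -0.2, 5.6, 0.1, 0, 0]]]'

```text
time: 7.0
tool_pos: [448.4, 49.9, 16.4]
tcp_rot: [180.0, -0.0, 88.0]
ft_force: [-0.2, 0.2, -0.0]
finger_gap: 11.7
grip_force: 58.8
```

```bash
python3 - <<'E'
from h import *
from bench import optics
s=optics.snapshot("scene");np.savez("pics/scene5.npz",**s)
def pr(X): 
    p=s["mtx"]@(s["R"]@np.array(X)+s["t"]); return (p[:2]/p[2])
b=cv2.resize(s["pixels"][125:225,160:260,::-1],None,fx=6,fy=6,interpolation=cv2.INTER_NEAREST)
# expected: bore centre near face, far face
for X,c in(((448,248,32),(0,255,0)),((447.7,237,32),(0,255,255))):
    p=((pr(X)-[160,125]+.5)*6).astype(int); cv2.circle(b,p.tolist(),4,c,-1)
cv2.imwrite("pics/c5.png",b)
E
python3 go.py 448,160,16,88
```

```text
7.05 [448.8  49.9  16.7] [ 1.799e+02 -5.000e-02  8.801e+01] [-0.7  0.3 -0.2] 11.392018462596832 58.76398824155331
[11.0, -0.46, 0.08, 0.1, -0.05, 0.01]
```

View pics/c5.png

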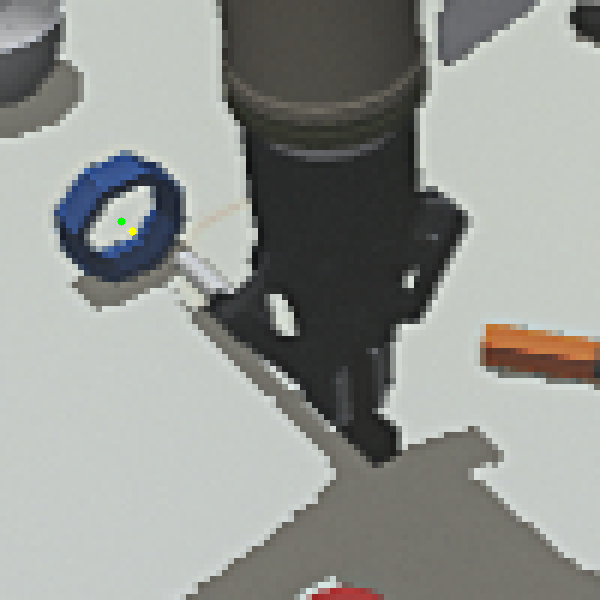

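The tip is at crop (182,252), just right of the ring. My projected bore centre sits in the hole at (122,222). I'll check the tip against its expected projection before inserting.

```bash
python3 - <<'E'
from h import *
s=load("pics/scene5.npz")
def pr(X): 
    p=s["mtx"]@(s["R"]@np.array(X)+s["t"]); return ((p[:2]/p[2]-[160,125]+.5)*6).round(0)
d=np.array([np.sin(np.radians(2)),np.cos(np.radians(2)),0])
g=np.array([448.6,49.9,35.2])
for k in(-30,100,150,187): print(k,(g+k*d).round(0),pr(g+k*d))
# x / z needed for tip at observed
print("tip ray @z35",onz(s,(182/6+159.5,252/6+124.5),35).round(1))
# bore hole: bright comp within ring of scene5
m=((s["pixels"].min(2)>120)).astype(np.uint8)[145:175,165:195]
n,l,st,c=cv2.connectedComponentsWithStats(m,connectivity=4);print(st.tolist(),(c+[165,145]).round(1).tolist())
# ring +y/-y rim projections: predicted visible hole centroid
for y,x in((237,447.7),(259,448.3)):
    print(y,[pr((x+24*np.cos(a),y,32+24*np.sin(a))).tolist() for a in np.radians([0,90,180,270])])
E
```

```text
-30 [448.  20.  35.] [389. 454.]
100 [452. 150.  35.] [236. 309.]
150 [454. 200.  35.] [182. 258.]
187 [455. 237.  35.] [144. 221.]
tip ray @z35 [456.5 203.9  35. ]
[[0, 0, 30, 30, 352], [0, 0, 30, 30, 478], [10, 11, 11, 11, 70]] [[179.9, 162.5], [179.2, 157.1], [179.8, 160.7]]
237 [[171.0, 213.0], [127.0, 196.0], [93.0, 252.0], [138.0, 267.0]]
259 [[148.0, 192.0], [104.0, 175.0], [71.0, 230.0], [116.0, 246.0]]
```

```bash
python3 go.py 443,52,16,88 443,100,16,88 443,158,16,88
```

```text
7.05 [448.8  49.9  16.7] [ 1.799e+02 -5.000e-02  8.801e+01] [-0.7  0.3 -0.2] 11.392018462596832 58.76398824155331
[0.19, -0.59, 0.07, 0.1, -0.05, 0.01]
[4.98, -0.75, 0.07, 0.1, -0.05, 0.01]
[10.78, -0.95, 0.08, 0.1, -0.05, 0.01]
```

>>> play_rows --motion '[[[0, -0.6, 0, 0, 0, 0], [0.5, -0.6, 0, 0, 0, 0], [1.5, -0.65, 0, 0, 0, 0], [3, -0.7, 0, 0, 0, 0], [4.5, -0.75, 0, 0, 0, 0]]]'

```text
time: 7.55
tool_pos: [441.3, 96.4, 15.1]
tcp_rot: [-180.0, -0.1, 88.0]
ft_force: [0.5, -0.5, 0.9]
finger_gap: 11.6
grip_force: 58.8
```

>>> play_rows --motion '[[[1.2, -0.05, 0, 0, 0, 0], [2.4, -0.1, 0, 0, 0, 0], [3.6, -0.12, 0, 0, 0, 0], [4.8, -0.16, 0, 0, 0, 0], [6.2, -0.2, 0, 0, 0, 0]]]'

```text
time: 8.05
tool_pos: [441.3, 158.2, 14.7]
tcp_rot: [-179.9, -0.0, 88.0]
ft_force: [0.8, -0.5, -0.2]
finger_gap: 11.7
grip_force: 58.8
```

>>> play_rows --motion '[[[0, 0, 0, 0, 0, 0], [0, 0, 0, 0, 0, 0]]]'

```text
time: 8.25
tool_pos: [441.2, 157.6, 14.6]
tcp_rot: [-179.9, -0.0, 88.1]
ft_force: [-0.3, -0.1, 0.0]
finger_gap: 11.7
grip_force: 58.8
```

```bash
python3 - <<'E'
from h import *
from bench import optics
for n in("scene","top"):
    s=optics.snapshot(n);np.savez(f"pics/{n}6.npz",**s)
T,S=load("pics/top6.npz"),load("pics/scene6.npz")
a=cv2.resize(T["pixels"][180:250,125:225,::-1],None,fx=4,fy=4);b=cv2.resize(S["pixels"][115:195,140:240,::-1],None,fx=4,fy=4)
D=np.zeros((320,800,3),np.uint8);D[:a.shape[0],:a.shape[1]]=a;D[:320,400:]=b;cv2.imwrite("pics/c6.png",D)
E
python3 go.py 443,158,16,88
```

```text
8.35 [441.2 157.   14.7] [-1.7992e+02 -3.0000e-02  8.8020e+01] [-0.7  0.1 -0.6] 11.49059976968953 58.760423474013805
[0.1, 0.17, -0.13, -0.08, -0.03, 0.02]
```

View pics/c6.png

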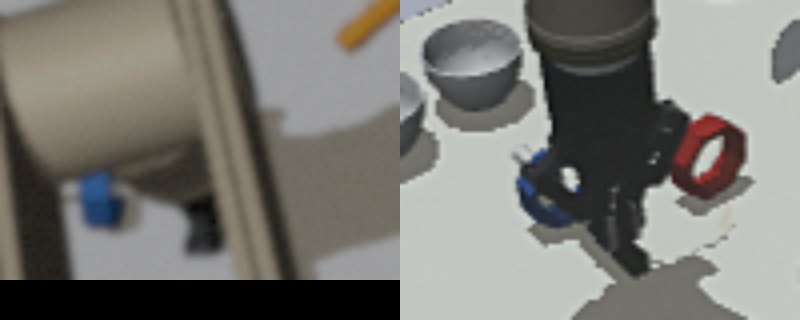

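The tip comes out the far side of the blue ring at crop (520,152), with no contact force, and the red ring is undisturbed. Lifting slowly.

>>> play_rows --motion '[[[0.1, 0.15, -0.4, 0, 0, 0], [0.1, 0.15, -0.8, 0, 0, 0], [0.1, 0.15, -1.2, 0, 0, 0], [0.1, 0.15, -1.5, 0, 0, 0], [0.1, 0.15, -1.8, 0, 0, 0]]]'

```text
time: 8.85
tool_pos: [443.0, 158.2, 33.2]
tcp_rot: [-180.0, -0.1, 88.0]
ft_force: [-0.3, -0.3, -1.0]
finger_gap: 11.4
grip_force: 58.8
```

>>> play_rows --motion '[[[0, 0, -0.2, 0, 0, 0], [0, 0, -0.5, 0, 0, 0], [0, 0, -0.9, 0, 0, 0], [0, 0, -1.4, 0, 0, 0], [0, 0, -2, 0, 0, 0]]]'

```text
time: 9.35
tool_pos: [442.7, 158.2, 53.1]
tcp_rot: [-179.9, -0.0, 88.0]
ft_force: [0.8, 0.4, 0.2]
finger_gap: 11.2
grip_force: 58.6
```

>>> play_rows --motion '[[[0, 0, -1, 0, 0, 0], [0, 0, -2.2, 0, 0, 0], [0, 0, -3.4, 0, 0, 0], [0, 0, -4.4, 0, 0, 0], [0, 0, -5, 0, 0, 0]]]'

```text
time: 9.85
tool_pos: [443.7, 158.4, 104.5]
tcp_rot: [180.0, -0.1, 88.0]
ft_force: [-0.0, 0.9, -1.0]
finger_gap: 11.1
grip_force: 58.8
```

```bash
python3 - <<'E'
from h import *
from bench import optics
for n in("scene","top"):
    s=optics.snapshot(n);np.savez(f"pics/{n}7.npz",**s)
T,S=load("pics/top7.npz"),load("pics/scene7.npz")
a=cv2.resize(T["pixels"][180:250,125:225,::-1],None,fx=4,fy=4);b=cv2.resize(S["pixels"][95:175,140:240,::-1],None,fx=4,fy=4)
D=np.zeros((320,800,3),np.uint8);D[:a.shape[0],:a.shape[1]]=a;D[:320,400:]=b;cv2.imwrite("pics/c7.png",D)
E
python3 go.py 443,158,180,88
```

```text
9.95 [443.8 158.4 104.1] [ 1.7995e+02 -8.0000e-02  8.8020e+01] [ 0.6  0.  -0.4] 11.344956996801931 58.78755457699299
[-0.03, -0.07, -7.59, 0.05, -0.08, 0.02]
```

View pics/c7.png

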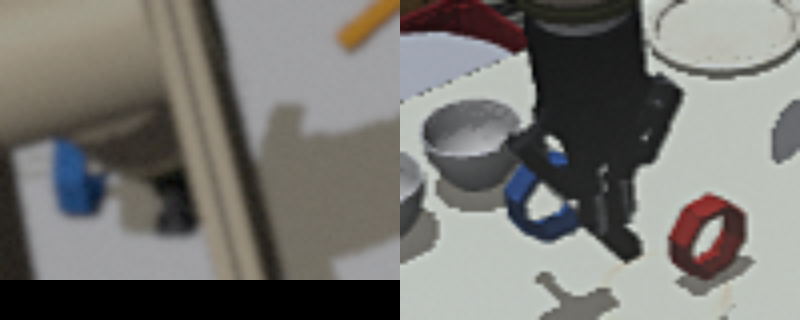

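The blue ring hangs on the rod off the table, and the red one still stands. That was the last of my ten pictures, so from here I use numeric measurement only.

>>> play_rows --motion '[[[0, 0, -1, 0, 0, 0], [0, 0, -2.5, 0, 0, 0], [0, 0, -4.5, 0, 0, 0], [0, 0, -6.5, 0, 0, 0], [0, 0, -7.6, 0, 0, 0]]]'

```text
time: 10.45
tool_pos: [444.0, 158.4, 181.5]
tcp_rot: [179.9, -0.1, 88.0]
ft_force: [1.0, -0.2, -1.6]
finger_gap: 11.1
grip_force: 59.0
```

```bash
cat > ring.py <<'E'
from h import *
from bench import optics,sensors
fb=lambda R,G,B:(B>1.3*R)&(B>1.1*G)&(B>R+15)
def ringpos(bt,bs,zc):
    out=[]
    for n,bx in(("top",bt),("scene",bs)):
        s=optics.snapshot(n); q=s["pixels"].astype(float); a,c,st=blob(fb(q[...,0],q[...,1],q[...,2]),bx)
        h=cv2.convexHull(np.argwhere(a)[:,::-1].astype(np.float32));M=cv2.moments(h);u=np.array([M["m10"],M["m01"]])/M["m00"]
        W=np.array([onz(s,p,zc) for p in h[:,0]]);
        print(n,u.round(1),st.tolist(),"centre@z",onz(s,u,zc).round(1),"y range",W[:,1].min().round(),W[:,1].max().round()); out.append((s,u))
    print("tri",tri(*out[0],*out[1]))
E
python3 -c "
from ring import *
z=sensors.sense()['tool_pos'][2]+.7
ringpos((120,180,190,250),(150,80,215,180),z)"
python3 go.py 443,158,180,88 488,-263,180,87
```

```text
top [136.2 220. ] [130, 209, 15, 21, 201] centre@z [440.5 248.5 182.2] y range 228.0 264.0
scene [170.7 123.6] [162, 112, 20, 22, 182] centre@z [436.3 243.3 182.2] y range 197.0 301.0
tri (array([440.76732008, 250.24383216, 176.7373713 ]), np.float64(1.544055722826635))
10.55 [444.4 158.4 181.2] [ 1.7985e+02 -1.0000e-01  8.8020e+01] [ 0.  -0.2 -1. ] 11.291418951740281 59.021049588918686
[-0.05, -0.14, 0.12, 0.15, -0.1, 0.02]
[-41.97, 5.82, 0.06, 0.15, -0.11, 1.02]
```

>>> play_rows --motion '[[[-0.4, 0.06, 0, 0, 0, 0], [-1.2, 0.16, 0, 0, 0, 0], [-2.4, 0.33, 0, 0, 0, 0.1], [-4, 0.55, 0, 0, 0, 0.1], [-6, 0.83, 0, 0, 0, 0.15]]]'

```text
time: 11.05
tool_pos: [448.8, 96.7, 177.9]
tcp_rot: [-179.8, -0.0, 87.9]
ft_force: [0.8, 0.3, -1.3]
finger_gap: 11.6
grip_force: 58.8
```

>>> play_rows --motion '[[[-2.2, 0.3, 0, 0, 0, 0.05], [-4.5, 0.62, 0, 0, 0, 0.1], [-6.8, 0.94, 0, 0, 0, 0.15], [-9.1, 1.26, 0, 0, 0, 0.2], [-11.4, 1.58, 0, 0, 0, 0.3]]]'

```text
time: 11.55
tool_pos: [460.1, -18.5, 177.9]
tcp_rot: [-179.9, -0.0, 87.5]
ft_force: [-0.8, -0.5, -1.2]
finger_gap: 11.4
grip_force: 58.8
```

>>> play_rows --motion '[[[-2.3, 0.32, 0, 0, 0, 0.05], [-4.6, 0.64, 0, 0, 0, 0.1], [-6.9, 0.96, 0, 0, 0, 0.15], [-9.2, 1.28, 0, 0, 0, 0.2], [-11.5, 1.6, 0, 0, 0, 0.3]]]'

```text
time: 12.05
tool_pos: [471.0, -134.0, 177.7]
tcp_rot: [-179.9, -0.1, 87.2]
ft_force: [0.2, 0.5, -0.9]
finger_gap: 11.4
grip_force: 58.8
```

```bash
python3 go.py 488,-263,180,87
```

```text
12.05 [ 471.  -134.   177.7] [-1.7986e+02 -5.0000e-02  8.7220e+01] [ 0.2  0.5 -0.9] 11.357780244092552 58.81218373775482
[-12.8, 2.32, -0.25, -0.14, -0.05, 0.22]
```

>>> play_rows --motion '[[[-2.3, 0.4, 0, 0, 0, 0.05], [-4.5, 0.8, 0, 0, 0, 0.1], [-6.5, 1.2, 0, 0, 0, 0.15], [-8.3, 1.5, -0.1, 0, 0, 0.2], [-9.9, 1.8, -0.1, 0, 0, 0.2]]]'

```text
time: 12.55
tool_pos: [484.6, -233.6, 179.0]
tcp_rot: [-179.9, -0.1, 87.0]
ft_force: [0.1, 0.2, -0.8]
finger_gap: 11.1
grip_force: 58.8
```

>>> play_rows --motion '[[[-1.3, 0.2, 0, 0, 0, 0], [-2.2, 0.4, 0, 0, 0, 0], [-2.7, 0.5, 0, 0, 0, 0], [-2.9, 0.5, 0, 0, 0, 0], [-2.9, 0.5, 0, 0, 0, 0]]]'

```text
time: 13.05
tool_pos: [488.7, -261.0, 179.3]
tcp_rot: [-179.9, -0.1, 87.1]
ft_force: [0.4, 0.3, -1.0]
finger_gap: 11.5
grip_force: 58.8
```

>>> play_rows --motion '[[[0, 0, 0, 0, 0, 0], [0, 0, 0, 0, 0, 0], [0, 0, 0, 0, 0, 0], [0, 0, 0, 0, 0, 0]]]'

```text
time: 13.45
tool_pos: [488.7, -260.9, 179.4]
tcp_rot: [-179.9, -0.0, 87.1]
ft_force: [0.2, -0.4, -1.1]
finger_gap: 11.4
grip_force: 58.8
```

```bash
python3 -c "
from ring import *
z=sensors.sense()['tool_pos'][2]+.7
ringpos((250,150,350,240),(240,130,340,260),z)"
python3 go.py 488,-263,180,87 488,-263,82,87
```

```text
top [296.8 187.3] [293, 177, 10, 24, 167] centre@z [ 497.1 -173.5  180.1] y range -187.0 -160.0
scene [285.9 193. ] [275, 179, 22, 28, 348] centre@z [ 490.3 -172.9  180.1] y range -207.0 -139.0
tri (array([ 495.08100318, -172.21189299,  177.70950273]), np.float64(5.869694587447266))
13.55 [ 488.7 -261.1  179.4] [-1.7993e+02 -4.0000e-02  8.7080e+01] [-0.6 -0.9 -0.7] 11.335752798982513 58.81428614258766
[-0.2, -0.06, -0.06, -0.07, -0.04, 0.08]
[-0.21, -0.05, 9.74, -0.07, -0.04, 0.08]
```

The ring centre is at y ≈ -173, midway between the forks. Lowering.

>>> play_rows --motion '[[[-0.1, -0.05, 1.2, 0, 0, 0], [-0.2, -0.05, 3, 0, 0, 0], [-0.2, -0.05, 5, 0, 0, 0], [-0.2, -0.05, 6.7, 0, 0, 0], [-0.2, -0.05, 8, 0, 0, 0]]]'

```text
time: 14.05
tool_pos: [487.0, -262.6, 97.0]
tcp_rot: [-179.8, -0.1, 87.1]
ft_force: [0.4, -0.3, -1.6]
finger_gap: 11.5
grip_force: 58.7
```

>>> play_rows --motion '[[[0, 0, 0.5, 0, 0, 0], [0, 0, 0.9, 0, 0, 0], [0, 0, 1.2, 0, 0, 0], [0, 0, 1.4, 0, 0, 0], [0, 0, 1.5, 0, 0, 0]]]'

```text
time: 14.55
tool_pos: [488.3, -263.4, 84.9]
tcp_rot: [-180.0, -0.0, 87.1]
ft_force: [-0.4, -1.2, -0.0]
finger_gap: 11.7
grip_force: 59.4
```

>>> play_rows --motion '[[[0, 0, 0, 0, 0, 0], [0, 0, 0, 0, 0, 0], [0, 0, 0, 0, 0, 0]]]'

```text
time: 14.85
tool_pos: [488.2, -263.2, 84.7]
tcp_rot: [-180.0, -0.0, 87.1]
ft_force: [0.2, -0.6, -0.6]
finger_gap: 11.4
grip_force: 59.4
```

```bash
python3 -c "
from ring import *
z=sensors.sense()['tool_pos'][2]+.7
ringpos((250,150,350,240),(240,130,340,260),z)"
python3 go.py 488,-263,81.5,87
```

```text
top [293.4 195.3] [289, 186, 10, 22, 157] centre@z [ 496.3 -174.5   85.4] y range -190.0 -160.0
scene [284.7 219.2] [273, 207, 25, 26, 311] centre@z [ 493.4 -173.4   85.4] y range -204.0 -143.0
tri (array([ 495.06637621, -173.77105173,   85.0569176 ]), np.float64(2.986860465216676))
14.95 [ 488.1 -263.2   84.6] [-1.7995e+02 -3.0000e-02  8.7070e+01] [ 0.3 -0.5 -0.1] 11.388918553737463 59.446795508265495
[0.02, -0.01, 0.31, -0.05, -0.03, 0.07]
```

>>> play_rows --motion '[[[0, 0, 0.1, 0, 0, 0], [0, 0, 0.2, 0, 0, 0], [0, 0, 0.3, 0, 0, 0], [0, 0, 0.3, 0, 0, 0], [0, 0, 0.3, 0, 0, 0]]]'

```text
time: 15.45
tool_pos: [488.1, -263.2, 81.5]
tcp_rot: [-179.9, -0.0, 87.1]
ft_force: [0.7, 0.5, 1.0]
finger_gap: 11.7
grip_force: 60.0
```

>>> play_rows --motion '[[[0, 0, 0, 0, 0, 0], [0, 0, 0, 0, 0, 0], [0, 0, 0, 0, 0, 0], [0, 0, 0, 0, 0, 0]]]'

```text
time: 15.85
tool_pos: [488.0, -263.2, 81.5]
tcp_rot: [-179.9, -0.0, 87.1]
ft_force: [1.2, 0.2, 1.5]
finger_gap: 11.2
grip_force: 60.1
```

The force has changed sign, so the rod is seated. Releasing, then retreating straight up.

>>> play_rows --motion '[[[0, 0, 0, 0, 0, 0], [0, 0, 0, 0, 0, 0], [0, 0, 0, 0, 0, 0], [0, 0, 0, 0, 0, 0], [0, 0, 0, 0, 0, 0]]]' --jaw 0.35

```text
time: 16.35
tool_pos: [487.9, -263.0, 81.3]
tcp_rot: [-179.9, -0.1, 87.1]
ft_force: [0.1, 0.8, 0.2]
finger_gap: 29.9
grip_force: 0.0
```

>>> play_rows --motion '[[[0, 0, 0, 0, 0, 0], [0, 0, 0, 0, 0, 0], [0, 0, 0, 0, 0, 0], [0, 0, 0, 0, 0, 0], [0, 0, 0, 0, 0, 0]]]' --jaw 0.7

```text
time: 16.85
tool_pos: [487.9, -263.1, 81.4]
tcp_rot: [-179.9, -0.0, 87.1]
ft_force: [-0.1, -0.4, -0.2]
finger_gap: 59.6
grip_force: 0.0
```

>>> play_rows --motion '[[[0, 0, -1, 0, 0, 0], [0, 0, -3, 0, 0, 0], [0, 0, -6, 0, 0, 0], [0, 0, -10, 0, 0, 0], [0, 0, -13, 0, 0, 0]]]'

```text
time: 17.35
tool_pos: [488.5, -263.5, 214.7]
tcp_rot: [180.0, 0.0, 87.1]
ft_force: [0.6, 0.1, -1.0]
finger_gap: 59.6
grip_force: 0.0
```

>>> play_rows --motion '[[[-4, 0, 0, 0, 0, 0], [-8, 0, 0, 0, 0, 0], [-12, 0, 0, 0, 0, 0], [-14, 0, 0, 0, 0, 0], [-14, 0, 0, 0, 0, 0]]]'

```text
time: 17.85
tool_pos: [480.1, -405.7, 211.7]
tcp_rot: [-179.9, 0.0, 86.9]
ft_force: [-0.7, 0.9, -0.2]
finger_gap: 60.0
grip_force: 0.0
```

```bash
python3 - <<'E'
from ring import *
ringpos((250,150,350,240),(240,130,340,260),82)
T,S=optics.snapshot("top"),optics.snapshot("scene")
fd=lambda q:(q.max(2)<85)
for nm,s,box in(("top",T,(313,185,345,203)),("scene",S,(295,220,325,252))):
    a,c,st=blob(fd(s["pixels"].astype(int)),box); print(nm,c.round(1),st.tolist(),onz(s,c,100).round(1))
g=T["pixels"].astype(int)
for u in(275,279,304): print(u,g[188:203,u].min(1).tolist())
fr=(S["pixels"][...,0]>1.6*S["pixels"][...,1])&(S["pixels"][...,0]>S["pixels"][...,1].astype(int)+20)
print("red",blob(fr,(200,135,235,172))[1:])
E
python3 go.py
```

```text
top [294. 197.] [289, 186, 11, 22, 193] centre@z [ 492.2 -176.5   82. ] y range -190.0 -160.0
scene [284.6 219.3] [273, 207, 24, 26, 329] centre@z [ 495.2 -171.5   82. ] y range -201.0 -141.0
tri (array([ 490.74099918, -175.57053574,   88.70150058]), np.float64(0.06171722269226049))
top [325.1 194.8] [315, 192, 21, 6, 110] [ 488.1 -262.3  100. ]
scene [307.4 239.2] [295, 226, 26, 26, 282] [ 480.3 -262.9  100. ]
275 [94, 50, 30, 23, 40, 73, 113, 138, 138, 112, 72, 43, 38, 45, 48]
279 [99, 96, 94, 95, 97, 108, 128, 140, 136, 116, 87, 79, 77, 79, 79]
304 [69, 32, 35, 28, 58, 95, 132, 140, 131, 100, 59, 38, 34, 37, 36]
red (array([213.40229885, 149.17241379]), array([207, 144,  16,  13,  87], dtype=int32))
18.05 [ 481.2 -402.1  211.7] [-1.7995e+02 -5.0000e-02  8.7110e+01] [-0.   0.   0.6] 59.82101317569658 0.0
```

The rod is back in its original pose, the ring hangs midway between the forks, and the red ring's mask is unchanged. Handing in.

```bash
python3 -c "
from bench import job
print(job.hand_in())"
```

```text
the job is handed in; nothing more can be done
None
```

The job is handed in after about 18 s of robot time: the rod lies level in both forks, the blue ring hangs from it midway between them without the gripper having gripped it or come near it, and the red ring is where it stood (the hand-in returned no verdict).

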